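# Open the ratchet plate clamp

## Robot

A 6-joint arm with a two-finger parallel gripper is mounted at the origin on the work surface. World frame = base frame: x ahead of the robot, y to its left, z up, the work surface at z = 0. Lengths are in m, angles in rad, forces in N, time in s.
With the tool pointing down it reaches from about 0.3 to 0.775 m from the base axis. Payload 14.6 kg.
Tool frame: the origin (TCP) lies at the very end of the fingers, on their centre line; the grasp point (between the pads) lies 19 mm behind it; z points along the fingers, y is the direction in which the jaws open and shut (so a half turn about z gives the same grasp; the last joint's range is limited). The gripper opens to 94 mm and grips with 3 to 60 N. Pads are 16 mm wide; open, the fingers measure 119 mm over their backs; the gripper's body (75 mm by 177 mm) begins 78 mm behind the grasp point.
Start: joints at [-1.216, 0.3, 1.521, -0, 1.321, -0.067], TCP at [0.225, -0.502, 0.205] pointing down, gripper open.
Joint ranges: [-3.03, 3.03], [-0.79, 2.21], [0.23, 2.52], [-1.04, 4.18], [0, 3.07], [-2.55, 2.55]. Speed limits (rad/s): [2.22, 2.22, 2.57, 3.14, 3.14, 3.14].

## Interface

Orientations are given as [roll, pitch, yaw] about the fixed x, y, z axes, in that order (R = Rz(yaw) Ry(pitch) Rx(roll)).
In Python, from station import ctrl, eyes gives the robot as it stands.
- The arm moves only by the tool jog_arm, never from a script. Its argument "moves" is a list of rows, each a list of 3 entries, a list of its own where there are three numbers: the shift along the world's x, y, z in mm, then the turn, a rotation vector about the world's x, y, z in units of 5 degrees (1.0 is 5 degrees), then the finger opening in mm, from 0 to 94. In form: [[[tx, ty, tz], [wx, wy, wz], jaw], ...]. A call has 1 to 5 rows; each row is the pose to reach, as a shift and turn from the pose commanded when the call began; what a row does not reach only later rows make up. A row lasts 1/12 s, in which the tool goes at most 41.7 mm and 7.16 degrees, less where a joint would pass 70% of its speed; a pose out of reach is approached as far as the arm can. A call with a gripper value outside its range is refused whole. The fingers move at their own pace and stop on an object; "squeeze" is the grip in N (left out, the last holds). Time passes only in rows, so rows that repeat a pose let the fingers close. It gives the time, the measured TCP pose, the force and the opening at its end, in the units of the state.
- ctrl.get_obs(): the state, without advancing time (a new reading comes with each control period).
- eyes.camera(name): name is "scene" or "top" or "wrist"; returns a dict with "frame" (384x512x3 uint8, red, green, blue), "vertical_fov" (degrees; the focal length in pixels is half the picture's height over the tangent of half this angle, whatever the lens; pixels are square), "cx", "cy" (the principal point, pixels), "eye" and "attitude" of the camera in the world; the wrist camera has in their place "hand_eye" (4x4, takes a point from camera to tool coordinates, whose origin is the TCP and whose axes are the flange's). Camera axes: x right, y down, z forward; pixel columns grow to the right and rows downward; lengths in m; the calibration is good to about 2 mm. A picture is of the moment at which its call begins: read the wrist's pose just before it. There is no depth.
- ctrl.hand_in(): hands the job in, once; it reports no verdict.
The state is a dict: "time_s": time; "qpos": joint angles; "joint_vel": joint speeds; "tau": joint torques, N m; "ee_pos": TCP position; "eef_rot": TCP orientation; "force": force on the tool from outside, world axes, zero at the start; "moment": the same for the moment, N m; "grip_width": finger opening in m.
Only numpy, scipy, OpenCV 4.12 (cv2) and the standard library are available. Lean on these libraries where they do the work, as an engineer would, in place of code of your own. Each camera call takes 0.05 s, during which the arm holds its last target.

## Task

Get the empty bench clamp ready for the next long rack: press down the thumb release on top of the sliding jaw until it clicks over, then push the jaw fully back along its bar, as far as it goes from the fixed stop. Use only the fingertips or the outside of the fingers, leave the vials and other things around it standing where they are, and finish with the hand clear.

Things in the scene. Friction and masses are not known exactly. Their poses are not given: they have to be found in the camera images.
- clamp: Aluminium plate clamp fixed to the bench, nest empty. Origin on the bench on its centre line; x along the toothed bar, the way the jaw OPENS; y across, z up. Base x -200 to 160 mm, 130 mm wide, 12 mm high. Fixed stop: wall across it, x -146 to -130 mm, 60 mm high. White ledges at y = +-46 mm, top 32 mm above the bench; bar between them, top 28 mm
- jaw (a joint): Travel of the sliding jaw along the bar, m: 0 = nearest the fixed stop, 0.110 = fully back at its end, front face 180 mm from the fixed stop. Starts between 0.005 and 0.060. Slides with about 2 N friction once released; while the ratchet is engaged it does not move back under an ordinary push
- jaw_face (a point): Centre of the jaw's flat upright front face, to push on; it looks to the fixed stop (clamp -x). Face 110 mm wide, from 34 to 64 mm above the bench; this point 49 mm above it. The jaw is 91 mm long behind it; front wall 12 mm thick, block behind it 56 mm high. Axes as clamp
- release (a joint): Tilt of the ratchet release, rad: 0 = engaged (start), 0.32 = fully released. Over-centre: pressed past 0.16 it snaps to 0.32 and stays there. Needs about 5 N on the pad, then meets a firm stop
- release_pad (a point): Middle of the top of the thumb pad: dark steel ribbed paddle on top of the jaw, 34 mm along the bar x 60 mm wide x 6 mm, its middle 28 mm behind the jaw's front face, front edge raised. This point starts 82 mm above the bench and sinks about 7 mm when released. The pivot lies 22 mm further back (clamp +x). At joint value 0 its axes are those of clamp
- vial_a: White capped vial, 26 mm across, 53 mm high, standing on the clamp's base beyond the fixed stop. Bystander; origin: centre of its underside
- vial_b: White vial with a narrow open neck, 26 mm across, 61 mm high, on the bench beside the clamp. Bystander; origin: centre of its underside
- vial_c: White capped vial, 26 mm across, 53 mm high, on the bench beside the clamp. Bystander; origin: centre of its underside
- cap: White screw cap, 25 mm across, 14 mm high, on the bench beside the clamp. Bystander; origin: centre of its underside
- tip_box: Tip box 122 x 84 x 73 mm with a clear lid, on the bench beside the clamp. Bystander; origin: centre of its underside
- pipette: Pipette lying on the bench, about 260 mm long, 26 mm high. Bystander; origin: centre of its underside
- plate: Well plate 86 x 128 x 14 mm on the bench. Bystander; origin: centre of its underside
- bottle: White bottle 64 mm across, 140 mm high. Bystander; origin: centre of its underside

How it is judged:
By the outcome, as a careful person would: the job done as asked, in the order asked, and still so for the second after the job is handed in, with the robot touching nothing.
It also fails if it takes over 35 s, if anything falls off the work surface, if the arm or the gripper's body presses on something with over 40 N, if the wrist force passes 120 N, or if a joint passes its speed limit or range.

## Working session

There is one attempt and no reset: what is moved stays moved. The work goes in short steps, Python scripts to look and compute and a tool call to move; the robot and the scene stay as the last step left them, time stands still between calls to the robot, and variables do not carry over. Pictures are saved under pics/ and viewed, and the job is handed in when it is done.

Besides the shell and the picture viewer there is one more tool, called after "Emit:" as name(argument=value, ...) on one line, values as JSON. jog_arm: Moves the arm, as the interface text tells. Its arguments: {"type":"object","properties":{"moves":{"type":"array","items":{"type":"array"}},"squeeze":{"type":"number"}},"required":["moves"]}

```bash
mkdir -p pics; ls
python3 - <<'E'
from station import ctrl, eyes
import cv2, numpy as np
print(ctrl.get_obs())
for n in ["scene","top","wrist"]:
    c=eyes.camera(n); cv2.imwrite(f"pics/{n}0.png",c["frame"][:,:,::-1])
    print(n,{k:v for k,v in c.items() if k!="frame"})
E
```

```text
pics
{'time_s': 0.0, 'qpos': array([-1.21559892e+00,  3.00470856e-01,  1.52159410e+00, -1.75392479e-05,
        1.32071152e+00, -6.66137885e-02]), 'joint_vel': array([-1.71153695e-03, -1.96400174e-03,  2.78356656e-05, -2.62384471e-05,
        2.45365774e-04, -3.76081709e-04]), 'tau': array([-1.38529034e-03, -5.31809950e+01, -3.52738059e+01,  7.07951188e-02,
        2.44329509e-02, -9.33940737e-05]), 'ee_pos': array([ 0.22506883, -0.50154245,  0.20488096]), 'eef_rot': array([-3.14041033e+00, -6.18493122e-05,  4.21815508e-01]), 'force': array([ 0.6255303 , -0.05422212,  0.38861099]), 'moment': array([-0.00781864,  0.0585859 , -0.04351447]), 'grip_width': 0.09394413531512666}
scene {'vertical_fov': 49.64541998072735, 'cx': 254.56113429362753, 'cy': 193.67389782228898, 'eye': array([ 1.09488487, -0.8867891 ,  0.7532357 ]), 'attitude': array([-2.14631852,  0.00235048,  0.52863085])}
top {'vertical_fov': 55.109976371289044, 'cx': 260.983515041276, 'cy': 191.64424610869813, 'eye': array([ 0.44048063, -0.0049499 ,  1.27540354]), 'attitude': array([-3.02067191, -0.00854615, -1.58866519])}
wrist {'vertical_fov': 68.40166110441417, 'cx': 255.3982809978637, 'cy': 190.88477722874026, 'hand_eye': array([[ 7.89728795e-04, -9.62296353e-01, -2.72002033e-01,
         7.91990414e-02],
       [ 9.99999687e-01,  7.74178293e-04,  1.64482594e-04,
        -6.51927828e-04],
       [ 5.22970691e-05, -2.72002078e-01,  9.62296663e-01,
        -1.78598572e-01],
       [ 0.00000000e+00,  0.00000000e+00,  0.00000000e+00,
         1.00000000e+00]])}
```

View pics/scene0.png

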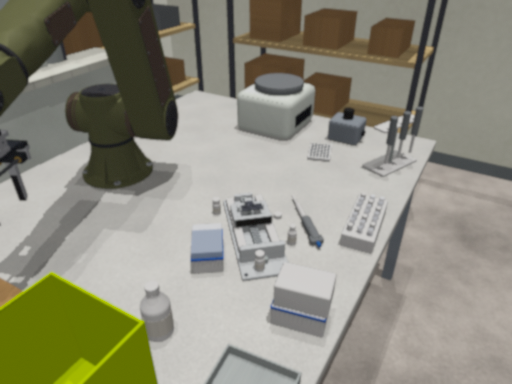

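View pics/top0.png

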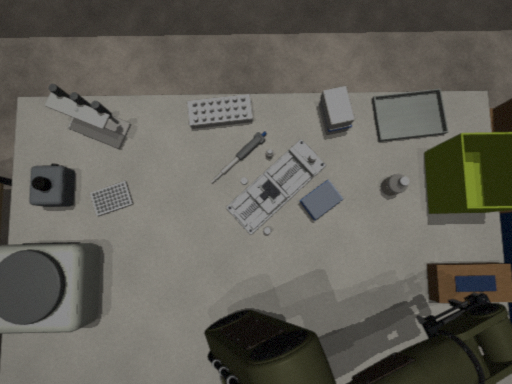

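View pics/wrist0.png

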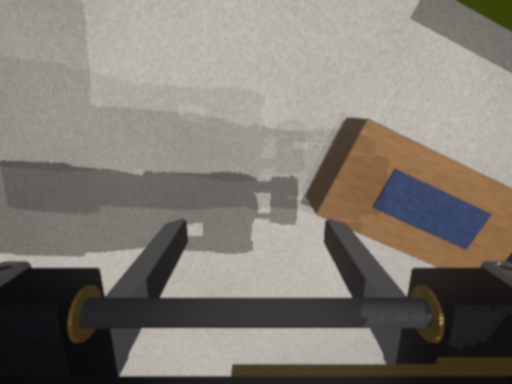

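The top view shows the clamp at about (275,187), running from lower left (jaw end) to upper right (fixed stop, with a vial at (311,160)). The robot base is at the bottom. I'll enlarge both views.

```bash
cat > h.py <<'E'
from station import ctrl, eyes
import cv2, numpy as np
from scipy.spatial.transform import Rotation as Ro
def K(c):
    f=192/np.tan(np.radians(c["vertical_fov"])/2); return f
def pose(c,obs=None):
    if "eye" in c: return Ro.from_euler("xyz",c["attitude"]).as_matrix(),np.array(c["eye"])
    Rt=Ro.from_euler("xyz",obs["eef_rot"]).as_matrix(); H=c["hand_eye"]
    return Rt@H[:3,:3], Rt@H[:3,3]+obs["ee_pos"]
def back(c,uv,z,obs=None):
    R,t=pose(c,obs);f=K(c)
    d=R@np.array([(uv[0]-c["cx"])/f,(uv[1]-c["cy"])/f,1]); return t+d*(z-t[2])/d[2]
def proj(c,P,obs=None):
    R,t=pose(c,obs);f=K(c); q=(np.atleast_2d(P)-t)@R
    return np.c_[q[:,0]/q[:,2]*f+c["cx"],q[:,1]/q[:,2]*f+c["cy"]]
def crop(c,x0,y0,w,h,s,name):
    im=cv2.resize(c["frame"][y0:y0+h,x0:x0+w,::-1],None,fx=s,fy=s,interpolation=cv2.INTER_CUBIC); cv2.imwrite(name,im)
E
python3 - <<'E'
from h import *
c=eyes.camera("top"); crop(c,205,115,150,130,5,"pics/t1.png")
c=eyes.camera("scene"); crop(c,185,185,120,100,6,"pics/s1.png")
E
```

```text
(no output)
```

View pics/t1.png

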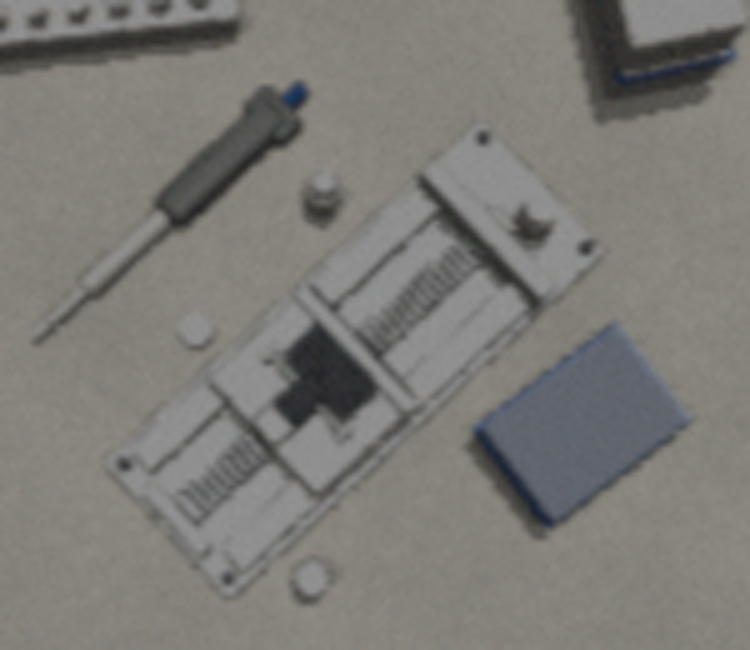

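View pics/s1.png

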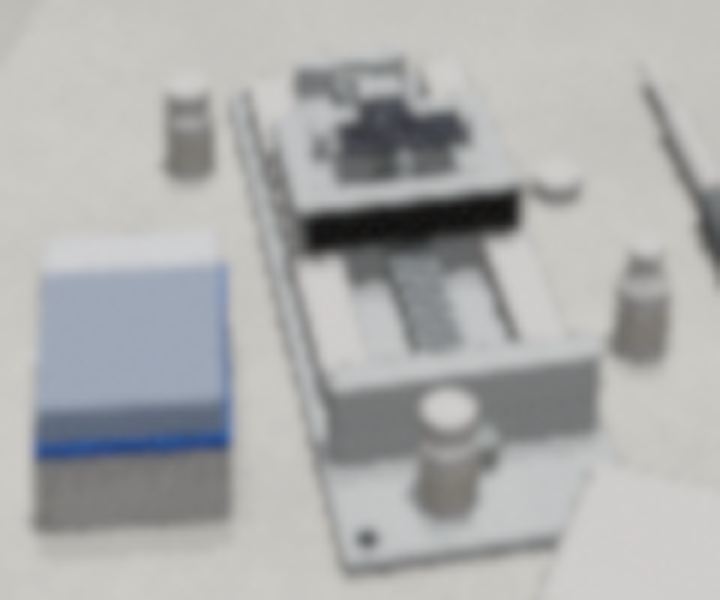

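The top crop shows the base corners at about (482,125), (602,248), (232,597) and (110,462). The dark release pad is centred near (332,370), and the jaw front wall runs from (300,290) to (412,405). Vials stand at (322,190) and (311,578), a cap at (196,330), and the tip box at (585,425).

```bash
cat >> h.py <<'E'
def uvt(u,v,x0=205,y0=115,s=5): return ((u+.5)/s-.5+x0,(v+.5)/s-.5+y0)
E
python3 - <<'E'
from h import *
c=eyes.camera("top"); 
P=[back(c,uvt(*p),0.012) for p in [(482,125),(602,248),(232,597),(110,462)]]
for p in P: print(p.round(4))
print([np.linalg.norm(P[i]-P[(i+1)%4]).round(4) for i in range(4)])
# fit
M=np.array([[-.2,-.065],[-.2,.065],[.16,.065],[.16,-.065]])
Q=np.array(P)[:,:2]
best=None
for perm in (M,M*[1,-1]):
    a=perm-perm.mean(0);b=Q-Q.mean(0);U,S,V=np.linalg.svd(a.T@b);R=(U@V).T
    t=Q.mean(0)-R@perm.mean(0); print(np.linalg.det(R),t,np.degrees(np.arctan2(R[1,0],R[0,0])),(perm@R.T+t-Q).round(4).tolist())
for n,u,z in [("wallL",(300,290),.064),("wallR",(412,405),.064),("padfrontL",(318,322),.082),("padfrontR",(378,380),.082),("vialb",(322,185),.061),("vialc",(311,578),.053),("cap",(196,330),.014),("boxtop a",(617,325),.073),("b",(690,420),.073),("c",(548,525),.073),("d",(475,430),.073),("stop",(430,178),.06),("stop2",(545,300),.06),("viala",(530,220),.053)]:
    print(n,back(c,uvt(*u),z).round(4))
E
```

```text
[ 0.7761 -0.1627  0.012 ]
[ 0.6867 -0.244   0.012 ]
[0.4489 0.0182 0.012 ]
[0.5426 0.1007 0.012 ]
[np.float64(0.1208), np.float64(0.3539), np.float64(0.1249), np.float64(0.352)]
0.9999999999999996 [ 0.60019932 -0.05707818] 131.87301676011776 [[0.006, 0.0001], [-0.0014, -0.0054], [-0.0039, 0.0005], [-0.0008, 0.0048]]
-0.9999999999999996 [ 0.60019932 -0.05707818] 131.87301676011776 [[0.006, 0.0001], [-0.0014, -0.0054], [-0.0039, 0.0005], [-0.0008, 0.0048]]
wallL [ 0.6513 -0.0311  0.064 ]
wallR [ 0.5728 -0.1039  0.064 ]
padfrontL [ 0.6267 -0.0422  0.082 ]
padfrontR [ 0.5877 -0.0806  0.082 ]
vialb [ 0.7233 -0.0474  0.061 ]
vialc [ 0.4601 -0.035   0.053 ]
cap [0.6331 0.0404 0.014 ]
boxtop a [ 0.6228 -0.2404  0.073 ]
b [ 0.5588 -0.286   0.073 ]
c [ 0.4915 -0.19    0.073 ]
d [ 0.5546 -0.1442  0.073 ]
stop [ 0.7272 -0.1205  0.06  ]
stop2 [ 0.6425 -0.1953  0.06  ]
viala [ 0.6987 -0.1881  0.053 ]
```

Emit:
jog_arm(moves=[[[25, 30, 5], [1e-09, 0, 1.4], 94], [[50, 61, 10], [0, 0, 2.8], 94], [[75, 92, 15], [0, 0, 4.2], 94], [[100, 123, 20], [0, 0, 5.6], 94], [[125, 154, 25], [0, 0, 7.0], 94]])

```text
time_s: 0.72
ee_pos: [0.3509, -0.3462, 0.2307]
eef_rot: [3.141, 0.0, 1.038]
force: [0.6, 0.1, -0.0]
grip_width: 0.0939
```

Emit:
jog_arm(moves=[[[25, 30, 0], [0, 0, 1.4], 94], [[50, 61, 0], [0, 0, 2.8], 94], [[75, 92, 0], [0, 0, 4.2], 94], [[100, 123, 0], [0, 0, 5.6], 94], [[125, 154, 0], [0, 0, 7.0], 94]])

```text
time_s: 1.13
ee_pos: [0.4761, -0.192, 0.2306]
eef_rot: [3.141, 0.0, 1.65]
force: [0.5, -1.4, -0.0]
grip_width: 0.0939
```

Emit:
jog_arm(moves=[[[24, 30, 0], [0, 0, 1.4], 94], [[48, 60, 0], [0, 0, 2.8], 94], [[72, 90, 0], [0, 0, 4.2], 94], [[96, 120, 0], [0, 0, 5.6], 94], [[117, 146, 0], [0, 0, 7.0], 94]])

```text
time_s: 1.55
ee_pos: [0.5932, -0.0455, 0.2303]
eef_rot: [3.142, -0.0, 2.261]
force: [0.0, -0.3, 0.9]
grip_width: 0.0938
```

Emit:
jog_arm(moves=[[[0, 0, 0], [0, 0, 0.54], 94], [[0, 0, 0], [0, 0, 0.54], 94], [[0, 0, 0], [0, 0, 0.54], 94]])

```text
time_s: 1.8
ee_pos: [0.592, -0.0478, 0.2302]
eef_rot: [-3.141, -0.0, 2.3]
force: [-0.9, -1.2, 0.4]
grip_width: 0.0941
```

Run:
```python
from h import *
o=ctrl.get_obs(); print(o["time_s"],o["ee_pos"],np.degrees(o["eef_rot"]),o["force"],o["qpos"])
c=eyes.camera("wrist"); crop(c,0,0,512,384,1.5,"pics/w1.png"); np.save("pics/w1.npy",c["frame"])
```

```text
1.8 [ 0.59195327 -0.04784548  0.23016091] [-1.79973603e+02 -2.25104964e-02  1.31764932e+02] [-0.87622651 -1.19505216  0.40425365] [-1.42272999e-01  3.82296954e-01  1.35380718e+00 -1.00883995e-04
  1.40608578e+00 -8.71192093e-01]
```

View pics/w1.png

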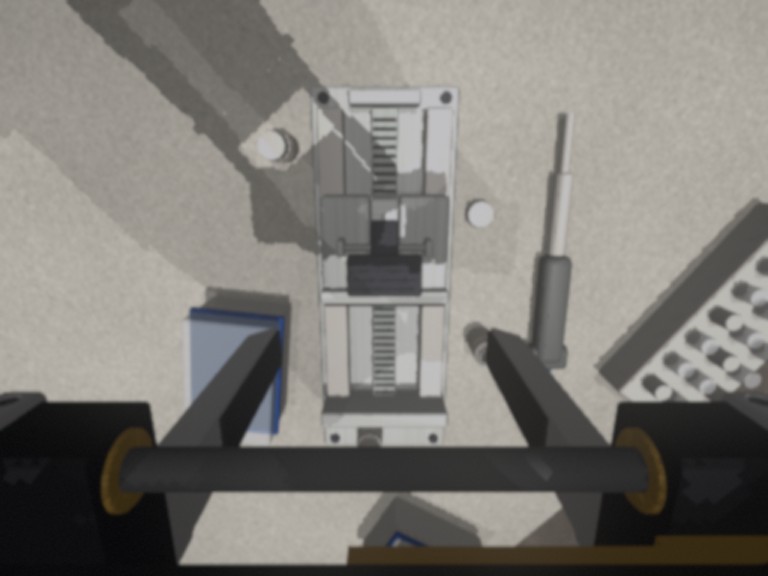

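The wrist view is well aligned with the clamp. The pad corners are about (348,255) to (421,296), the jaw wall front edge is at y≈303, the stop runs from y≈412 to 425, and the far base corners are at (312,89) and (459,89).

Run:
```python
from h import *
o=ctrl.get_obs(); c=eyes.camera("wrist")
def b(u,v,z): return back(c,((u+.5)/1.5-.5,(v+.5)/1.5-.5),z,o)[:2]
L={"farL":(312,89,.012),"farR":(459,89,.012),"padFL":(348,296,.085),"padFR":(421,296,.085),"padBL":(348,255,.079),"padBR":(421,255,.079),
"wallFL":(321,304,.064),"wallFR":(447,302,.064),"stopL":(323,413,.06),"stopR":(446,413,.06),"vialc":(271,145,.053),"cap":(481,213,.014),"boxR":(284,318,.073),"boxR2":(275,432,.073)}
P={k:b(*v) for k,v in L.items()}
a=np.radians(131.9);ex=np.array([np.cos(a),np.sin(a)]);ey=np.array([-ex[1],ex[0]]);O=np.array([.6002,-.0571])
for k,p in P.items(): print(k,p.round(4),"clamp:",((p-O)@ex*1e3).round(1),((p-O)@ey*1e3).round(1))
```

```text
farL [0.4501 0.0186] clamp: 156.6 61.2
farR [0.5444 0.1028] clamp: 156.2 -65.3
padFL [ 0.5838 -0.0816] clamp: -7.3 28.5
padFR [ 0.6274 -0.0427] clamp: -7.5 -29.9
padBL [ 0.5626 -0.0574] clamp: 24.8 28.2
padBR [ 0.6058 -0.0189] clamp: 24.7 -29.7
wallFL [ 0.5742 -0.1085] clamp: -20.9 53.7
wallFR [ 0.6534 -0.0353] clamp: -19.3 -54.1
stopL [ 0.6442 -0.1914] clamp: -129.3 57.0
stopR [ 0.73   -0.1149] clamp: -129.7 -58.0
vialc [ 0.4608 -0.0358] clamp: 109.0 89.6
cap [0.6334 0.0408] clamp: 50.7 -90.1
boxR [ 0.5579 -0.1357] clamp: -30.2 83.9
boxR2 [ 0.6201 -0.2282] clamp: -140.7 99.5
```

Emit:
jog_arm(moves=[[[2, -2, 0], [0, 0, 0], 0], [[4, -3, 0], [0, 0, 0], 0], [[4, -3, 0], [0, 0, 0], 0], [[4, -3, -20], [0, 0, 0], 0], [[4, -3, -40], [0, 0, 0], 0]], squeeze=20)

```text
time_s: 2.32
ee_pos: [0.5966, -0.0512, 0.1909]
eef_rot: [3.14, 0.002, 2.301]
force: [0.4, 0.1, -0.8]
grip_width: 0.0642
```

Emit:
jog_arm(moves=[[[0, 0, -25], [0, 0, 0], 0], [[0, 0, -50], [0, 0, 0], 0], [[0, 0, -75], [0, 0, 0], 0], [[0, 0, -93], [0, 0, 0], 0], [[0, 0, -93], [0, 0, 0], 0]])

```text
time_s: 2.73
ee_pos: [0.5944, -0.0508, 0.0937]
eef_rot: [-3.138, -0.004, 2.301]
force: [-0.4, -0.3, -1.1]
grip_width: 0.0307
```

Run:
```python
from h import *
o=ctrl.get_obs(); print(o["time_s"],o["ee_pos"],np.degrees(o["eef_rot"]),o["force"],o["grip_width"])
c=eyes.camera("wrist"); crop(c,0,0,512,384,1.5,"pics/w2.png")
print(c["hand_eye"][:3,3])
```

```text
2.7333 [ 0.59437934 -0.05082412  0.09371191] [-179.78692775   -0.25706371  131.82070385] [-0.37478963 -0.26518088 -1.06368072] 0.0307467423639215
[ 8.01354186e-02 -3.17109691e-05 -1.78595985e-01]
```

View pics/w2.png

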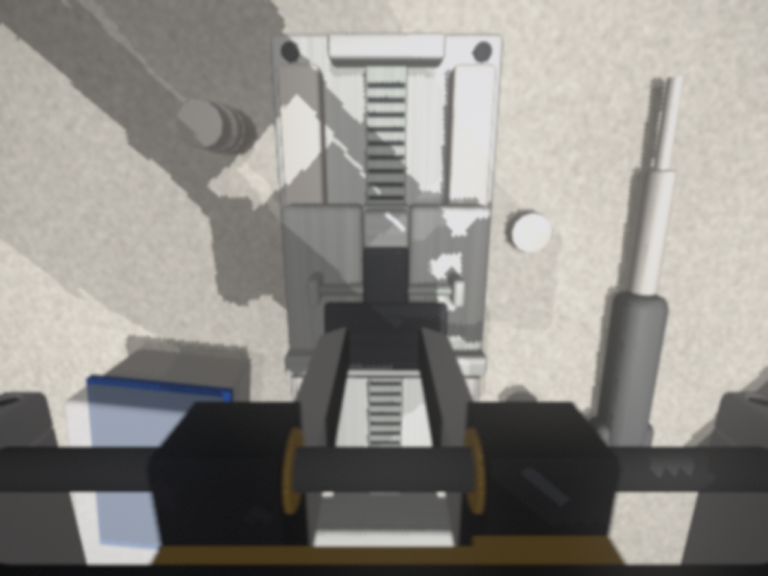

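The fingertips sit over the pad at about (335–435, 330), with the pad spanning y 303–370. The fingers are still closing.

Emit:
jog_arm(moves=[[[0, 0, 0], [0, 0, 0], 0], [[0, 0, 0], [0, 0, 0], 0], [[0, 0, 0], [0, 0, 0], 0], [[0, 0, -3], [0, 0, 0], 0], [[0, 0, -6], [0, 0, 0], 0]])

```text
time_s: 3.2
ee_pos: [0.5965, -0.0508, 0.092]
eef_rot: [3.141, 0.001, 2.302]
force: [0.6, 0.1, 0.7]
grip_width: 0.0007
```

Emit:
jog_arm(moves=[[[0, 0, -2], [0, 0, 0], 0], [[0, 0, -4], [0, 0, 0], 0], [[0, 0, -4], [0, 0, 0], 0]])

```text
time_s: 3.45
ee_pos: [0.596, -0.0508, 0.0869]
eef_rot: [-3.141, -0.001, 2.301]
force: [-0.3, -0.2, 0.2]
grip_width: 0.0002
```

Emit:
jog_arm(moves=[[[0, 0, -2], [0, 0, 0], 0], [[0, 0, -4], [0, 0, 0], 0], [[0, 0, -6], [0, 0, 0], 0], [[0, 0, -6], [0, 0, 0], 0]])

```text
time_s: 3.78
ee_pos: [0.5966, -0.0511, 0.0818]
eef_rot: [3.141, 0.001, 2.301]
force: [1.3, -0.9, 3.7]
grip_width: 0.0007
```

Emit:
jog_arm(moves=[[[0, 0, -1], [0, 0, 0], 0], [[0, 0, -2], [0, 0, 0], 0], [[0, 0, -3], [0, 0, 0], 0], [[0, 0, -3], [0, 0, 0], 0]])

```text
time_s: 4.12
ee_pos: [0.5961, -0.0508, 0.0782]
eef_rot: [-3.142, -0.0, 2.301]
force: [1.6, -0.2, 1.7]
grip_width: 0.0005
```

Emit:
jog_arm(moves=[[[0, 0, -1], [0, 0, 0], 0], [[0, 0, -2], [0, 0, 0], 0], [[0, 0, -3], [0, 0, 0], 0], [[0, 0, -3], [0, 0, 0], 0]])

```text
time_s: 4.45
ee_pos: [0.5962, -0.0507, 0.0755]
eef_rot: [3.142, -0.0, 2.302]
force: [0.1, 0.2, 5.8]
grip_width: 0.0009
```

Emit:
jog_arm(moves=[[[0, 0, -1], [0, 0, 0], 0], [[0, 0, -1], [0, 0, 0], 0], [[0, 0, -1], [0, 0, 0], 0]])

```text
time_s: 4.7
ee_pos: [0.5964, -0.0508, 0.0753]
eef_rot: [3.141, 0.001, 2.302]
force: [-2.1, -0.5, 10.6]
grip_width: 0.0005
```

Emit:
jog_arm(moves=[[[0, 0, -1], [0, 0, 0], 0], [[0, 0, -2], [0, 0, 0], 0], [[0, 0, -2], [0, 0, 0], 0]])

```text
time_s: 4.95
ee_pos: [0.597, -0.0513, 0.0748]
eef_rot: [3.14, 0.003, 2.302]
force: [-5.6, -3.4, 23.5]
grip_width: 0.0003
```

Emit:
jog_arm(moves=[[[0, 0, 10], [0, 0, 0], 0], [[0, 0, 35], [0, 0, 0], 0], [[0, 0, 60], [0, 0, 0], 0], [[0, 0, 75], [0, 0, 0], 0], [[0, 0, 75], [0, 0, 0], 0]])

```text
time_s: 5.37
ee_pos: [0.5972, -0.0507, 0.1506]
eef_rot: [3.139, 0.003, 2.302]
force: [0.8, 0.1, 0.4]
grip_width: 0.0005
```

Run:
```python
from h import *
o=ctrl.get_obs(); print(o["time_s"],o["ee_pos"],np.degrees(o["eef_rot"]),o["force"],o["grip_width"])
c=eyes.camera("wrist"); crop(c,0,0,512,384,1.5,"pics/w3.png")
c=eyes.camera("scene"); crop(c,185,185,120,100,6,"pics/s3.png")
```

```text
5.3667 [ 0.59722282 -0.05072423  0.1505725 ] [1.79831358e+02 1.79107576e-01 1.31875554e+02] [0.77496329 0.14721996 0.44426031] 0.0004800419570099737
```

View pics/w3.png

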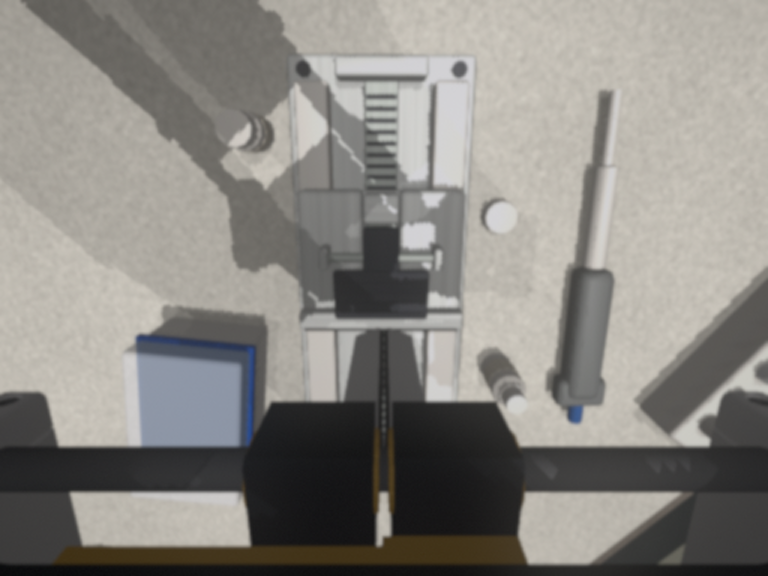

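View pics/s3.png

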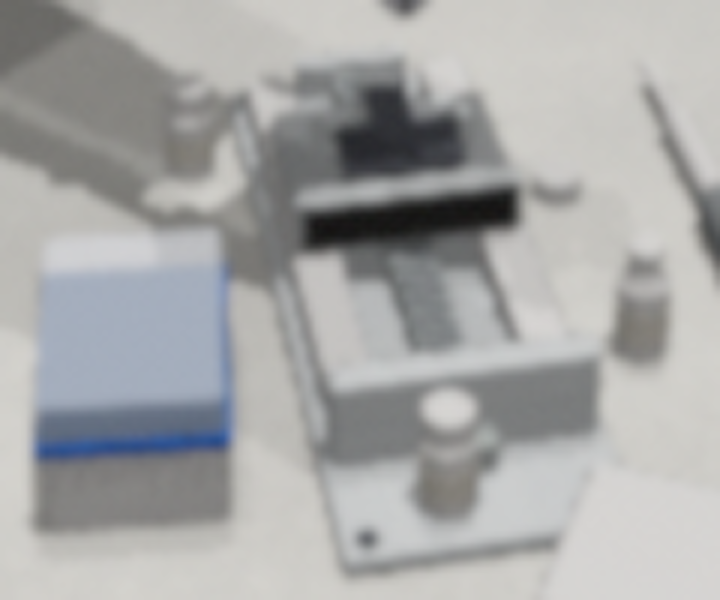

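The pad now lies lower and level at about (380,293), and the neighbours haven't moved. Next I'll go to the front of the jaw and down into the gap.

Emit:
jog_arm(moves=[[[17, -19, 0], [0, 0, 0], 0], [[35, -39, 0], [0, 0, 0], 0], [[35, -39, 0], [0, 0, 0], 0], [[35, -39, -20], [0, 0, 0], 0], [[35, -39, -40], [0, 0, 0], 0]])

```text
time_s: 5.88
ee_pos: [0.6309, -0.0899, 0.1057]
eef_rot: [-3.141, -0.001, 2.301]
force: [0.7, -0.4, -1.3]
grip_width: 0.0005
```

Emit:
jog_arm(moves=[[[0, 0, -20], [0, 0, 0], 0], [[0, 0, -40], [0, 0, 0], 0], [[0, 0, -55], [0, 0, 0], 0], [[0, 0, -62], [0, 0, 0], 0], [[0, 0, -62], [0, 0, 0], 0]])

```text
time_s: 6.3
ee_pos: [0.6297, -0.0893, 0.0426]
eef_rot: [-3.139, -0.004, 2.302]
force: [-0.4, 0.3, 0.2]
grip_width: 0.0004
```

Run:
```python
from h import *
o=ctrl.get_obs(); print(o["time_s"],o["ee_pos"],np.degrees(o["eef_rot"]),o["force"],o["grip_width"])
c=eyes.camera("wrist"); crop(c,0,0,512,384,1.5,"pics/w4.png")
```

```text
6.3 [ 0.62967152 -0.08932631  0.04257916] [-179.84410253   -0.21578463  131.86979563] [-0.38490273  0.27214473  0.20764953] 0.0003887547642652106
```

View pics/w4.png

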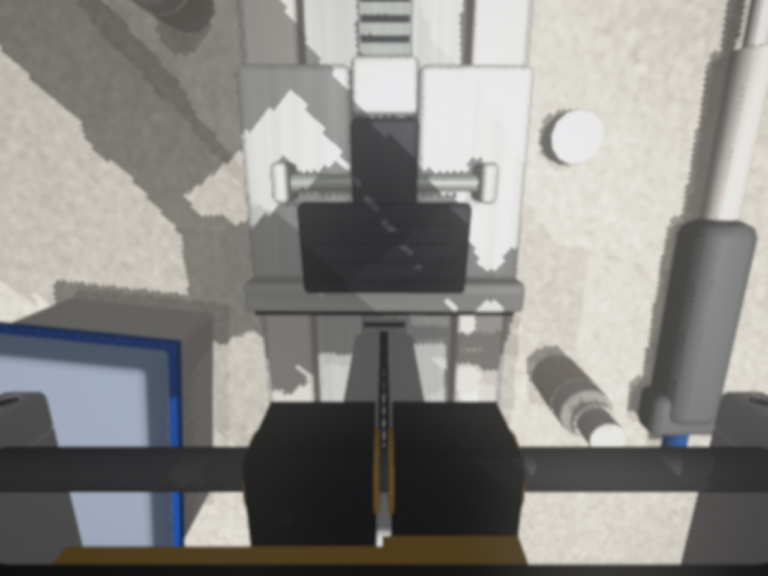

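The fingertips are in the gap, about 15 mm in front of the jaw wall (y≈310). Now I'll push along clamp +x, which is (-0.668, 0.744) in the world.

Emit:
jog_arm(moves=[[[-3.3, 3.7, 0], [0, 0, 0], 0], [[-6.7, 7.4, 0], [0, 0, 0], 0], [[-10, 11.2, 0], [0, 0, 0], 0], [[-12, 13.4, 0], [0, 0, 0], 0], [[-14, 15.6, 0], [0, 0, 0], 0]])

```text
time_s: 6.77
ee_pos: [0.6173, -0.0739, 0.0462]
eef_rot: [3.141, 0.001, 2.302]
force: [1.6, -0.7, 1.0]
grip_width: 0.0004
```

Emit:
jog_arm(moves=[[[-2, 2.2, 0], [0, 0, 0], 0], [[-4, 4.5, 0], [0, 0, 0], 0], [[-6, 6.7, 0], [0, 0, 0], 0], [[-8, 8.9, 0], [0, 0, 0], 0], [[-10, 11.2, 0], [0, 0, 0], 0]])

```text
time_s: 7.18
ee_pos: [0.607, -0.0628, 0.0455]
eef_rot: [3.142, 0.0, 2.301]
force: [1.9, -1.9, 1.6]
grip_width: 0.0001
```

The reaction is about 2.7 N, so the jaw is sliding freely. About 51 mm remains.

Emit:
jog_arm(moves=[[[-2.7, 3, 0], [0, 0, 0], 0], [[-5.3, 6, 0], [0, 0, 0], 0], [[-8, 8.9, 0], [0, 0, 0], 0], [[-10.7, 11.9, 0], [0, 0, 0], 0], [[-13.3, 14.9, 0], [0, 0, 0], 0]])

```text
time_s: 7.6
ee_pos: [0.5935, -0.0477, 0.0454]
eef_rot: [-3.142, -0.0, 2.302]
force: [2.0, -1.5, 1.7]
grip_width: 0.0006
```

Emit:
jog_arm(moves=[[[-2.7, 3, 0], [0, 0, 0], 0], [[-5.3, 6, 0], [0, 0, 0], 0], [[-8, 8.9, 0], [0, 0, 0], 0], [[-10, 11.2, 0], [0, 0, 0], 0], [[-12, 13.4, 0], [0, 0, 0], 0]])

```text
time_s: 8.02
ee_pos: [0.5816, -0.0344, 0.0454]
eef_rot: [-3.142, -0.0, 2.302]
force: [2.4, -0.7, -0.1]
grip_width: 0.0005
```

Emit:
jog_arm(moves=[[[-1.3, 1.5, 0], [0, 0, 0], 0], [[-2.7, 3, 0], [0, 0, 0], 0], [[-4, 4.5, 0], [0, 0, 0], 0], [[-5.3, 6, 0], [0, 0, 0], 0], [[-5.3, 6, 0], [0, 0, 0], 0]])

```text
time_s: 8.43
ee_pos: [0.5763, -0.0284, 0.0454]
eef_rot: [-3.141, -0.0, 2.302]
force: [0.8, -0.5, 0.1]
grip_width: 0.0005
```

Emit:
jog_arm(moves=[[[-0.7, 0.7, 0], [0, 0, 0], 0], [[-1.3, 1.5, 0], [0, 0, 0], 0], [[-2, 2.2, 0], [0, 0, 0], 0], [[-2.7, 3, 0], [0, 0, 0], 0]])

```text
time_s: 8.77
ee_pos: [0.5744, -0.0264, 0.0455]
eef_rot: [3.141, 0.002, 2.302]
force: [10.4, -12.0, -7.1]
grip_width: 0.0002
```

Emit:
jog_arm(moves=[[[-0.7, 0.7, 0], [0, 0, 0], 0], [[-1.3, 1.5, 0], [0, 0, 0], 0], [[-2, 2.2, 0], [0, 0, 0], 0]])

```text
time_s: 9.02
ee_pos: [0.5743, -0.0263, 0.0455]
eef_rot: [3.14, 0.008, 2.301]
force: [25.9, -25.1, -18.2]
grip_width: 0.0007
```

It's against a firm stop: force rose to about 36 N with no further motion. The front face is at clamp x≈48 mm against 50 expected, which is within calibration. Now I'll back off and lift.

Emit:
jog_arm(moves=[[[3, -3.3, 0], [0, 0, 0], 0], [[7, -7.8, 0], [0, 0, 0], 0], [[14, -15.6, 0], [0, 0, 0], 0], [[20, -22.3, 0], [0, 0, 0], 0], [[20, -22.3, 15], [0, 0, 0], 0]])

```text
time_s: 9.43
ee_pos: [0.5916, -0.047, 0.0582]
eef_rot: [-3.139, -0.003, 2.301]
force: [0.8, -0.6, -0.3]
grip_width: 0.0006
```

Emit:
jog_arm(moves=[[[0, 0, 30], [0, 0, 0], 0], [[0, 0, 65], [0, 0, 0], 0], [[0, 0, 100], [0, 0, 0], 0], [[0, 0, 135], [0, 0, 0], 0], [[0, 0, 160], [0, 0, 0], 0]])

```text
time_s: 9.85
ee_pos: [0.5925, -0.0462, 0.2239]
eef_rot: [3.14, 0.002, 2.301]
force: [0.6, -0.9, -0.0]
grip_width: 0.0006
```

Emit:
jog_arm(moves=[[[0, 0, 0], [0, 0, 0], 0], [[0, 0, 0], [0, 0, 0], 0], [[0, 0, 0], [0, 0, 0], 0]])

```text
time_s: 10.1
ee_pos: [0.5917, -0.046, 0.2193]
eef_rot: [-3.141, -0.001, 2.301]
force: [-0.2, -0.6, 0.2]
grip_width: 0.0006
```

Run:
```python
from h import *
o=ctrl.get_obs(); print(o["time_s"],o["ee_pos"],np.degrees(o["eef_rot"]),o["force"])
c=eyes.camera("wrist"); crop(c,0,0,512,384,1.5,"pics/w5.png")
c=eyes.camera("scene"); crop(c,185,185,120,100,6,"pics/s5.png")
```

```text
10.1 [ 0.59165131 -0.04598162  0.21927827] [-1.79940647e+02 -7.48167162e-02  1.31859464e+02] [-0.15185284 -0.59500323  0.20543517]
```

View pics/w5.png

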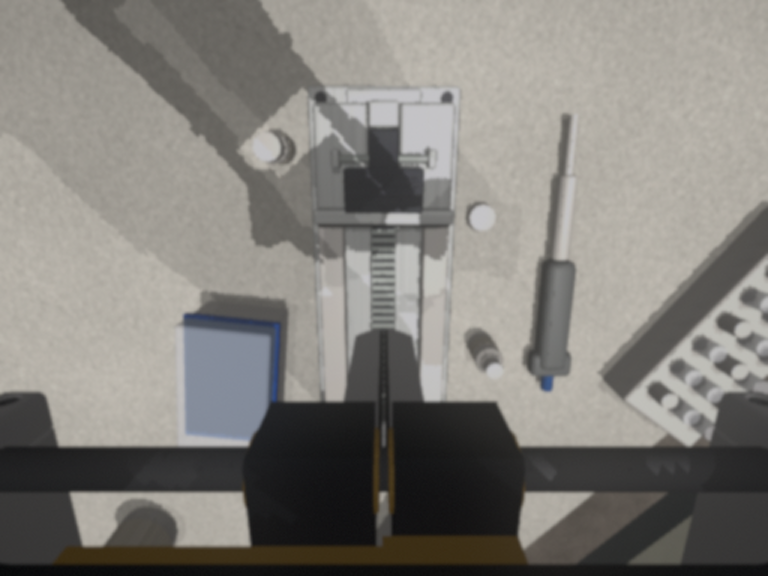

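View pics/s5.png

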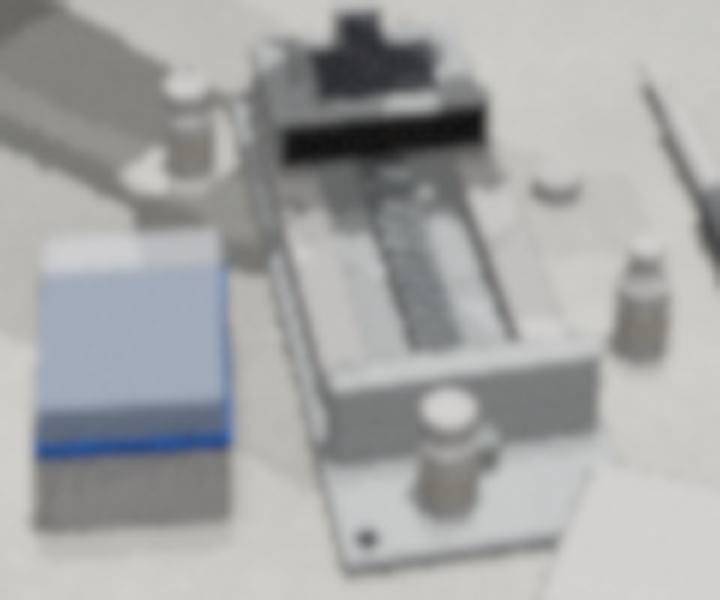

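The jaw is at the far end, next to the end bar at (383,95), with its front edge at y≈226. The pad is still down, and the vials, cap, box and pipette haven't moved. I'll measure the jaw position once more before handing in.

Run:
```python
from h import *
o=ctrl.get_obs(); c=eyes.camera("wrist")
a=np.radians(131.9);ex=np.array([np.cos(a),np.sin(a)]);O=np.array([.6002,-.0571])
for n,u,v,z in [("front",384,225,.064),("rear",384,103,.056),("base end",384,89,.012),("padFront",384,212,.075)]:
    p=back(c,((u+.5)/1.5-.5,(v+.5)/1.5-.5),z,o)[:2]; print(n,((p-O)@ex*1e3).round(1))
crop(c,190,50,130,110,6,"pics/w6.png")
```

```text
front 50.4
rear 140.2
base end 157.0
padFront 61.6
```

View pics/w6.png

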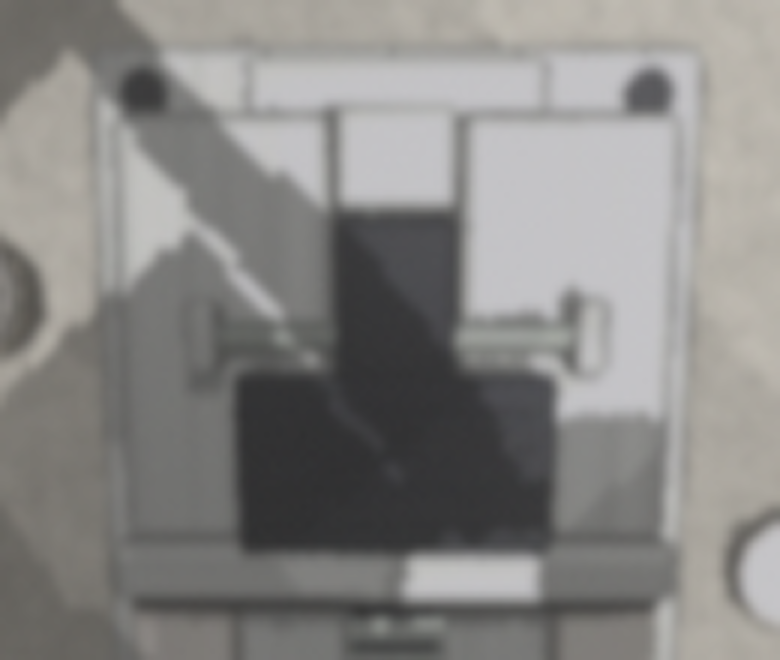

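The jaw front measures 50.4 mm (50 expected) and the rear 140 mm (141 expected), with the jaw up against the end bar.

Run:
```python
from station import ctrl
print(ctrl.hand_in()); print(ctrl.get_obs()["time_s"])
```

```text
the job is handed in; nothing more can be done
None
the job is handed in; nothing more can be done
```

The clamp is ready for the long rack: the release is pressed over and the jaw is fully back along its bar. I handed the job in at about 10 s on the robot's clock.

- **Release:** I pressed the thumb pad with closed fingertips. It gave at about 4 N, the force dropped as it went over, and it met a firm stop about 7 mm down at 23 N. Afterwards it stayed down in the pictures.
- **Jaw:** I pushed its front face with the side of the closed fingers. It slid at about 2–3 N until it met a hard stop, where the force reached about 40 N in all (36 N of it along the bench) with no further movement. In the last picture the front face is at 50.4 mm (50 expected) and the rear at 140 mm (141 expected).
- **Surroundings:** The hand finished about 0.22 m above the bench, touching nothing. By eye, the vials, cap, tip box and pipette stand where they were in the last pictures. I did not re-check the plate and bottle, but the arm stayed well clear of them.
- **Disagreement:** The finger position at contact put the jaw front at 48 mm, not the camera's 50.4 mm. That is about the 2 mm calibration error.

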